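Seat the friction sled and snap the toggle clamp shut

TASK

Clamp the friction sled in its holding jig for re-soling: with the fingertips, push the sled along the channel until it is fully home against the steel end stop, then push the red toggle lever over past its center so that it snaps shut and its rubber pad presses on the sled. Only push: do not lift the sled, leave the things around the jig where they are, and finish with the hand clear of everything.

Things in the scene. Friction and masses are not known exactly. Their poses are not given: they have to be found in the camera images.
- jig: Fixed jig, aluminium plate 10 mm thick: x -70..80, y -50..50 mm, plus clamp wing x 24..80, y -105..-50. Origin on the worktop under the channel's middle, z up, x along the channel to the end stop. Channel floor at z 10 mm; blue rails 10 mm wide, inner faces y +-34, tops z 18; steel end stop: face x 70, top z 28.
- sled_knob (a point): Centre of the sled's upright knob, 14 mm diameter, 12 mm high. The knob stands mid-plate on a loose 0.2 kg plate 63 x 64 x 12 mm that lies flat in the channel (2 mm play a side), 25 to 50 mm short of the stop at the start, small wire hook trailing. This point is 18 mm above the sled's underside, 31 mm from its leading edge. Axes: y toward the stop, z up.
- home (a point): Point of the jig where the knob's centre is when the sled touches the end stop: jig frame (38.5, 0, 28) mm. Axes as the jig's. Keep the arm clear of the machines: a tall testing machine stands to the left of the jig, from x 0.48 m on, y 0.02 to 0.47 m; a 0.27 m high one beyond it, from x 0.64 m on, y -0.70 to -0.12 m.
- clamp_lever (a joint): Lever angle, rad. 0 = open, red handle leaning 35 deg outward (jig -y); grows as the handle swings inward (+y) over the jig. A spring holds it at either end and changes over with the handle upright, at 0.61; past that it snaps by itself to about 1.22, shut on the sled (1.25 with no sled under the pad). It takes about 3 N at the handle's end at first, falling to nothing at upright.
- lever_pivot (a point): Lever axis, jig frame (54, -64, 40) mm, parallel to the jig's x. A clamp arm fixed to the lever reaches toward the channel: open, its pad is held up 20 to 45 mm from the channel's middle line, 60 to 95 mm above the worktop; shut, it presses the plate 15 mm ahead of the knob (x) and 20 mm to its -y side.
- lever_grip (a point): Centre of the round end of the red handle: straight, 16 mm thick over its outer 60 mm, 90 mm from pivot to this point, rounded 8 mm past it. Moves with the lever: open it is 52 mm outward (jig -y) of the pivot and 74 mm above it; upright 90 mm above; shut 52 mm inward.
- weight: Bystander: brass calibration weight 33 mm diameter, 50 mm tall, origin under its centre. Leave it alone.
- grip_plate: Bystander: grey rubber-faced grip plate 25 x 28 x 9 mm, origin under its centre. Leave it alone.
- clear_tape: Bystander: roll of brownish tape 96 mm diameter, 48 mm high, origin under its centre. Leave it alone.
Mind the look-alikes: they are no part of the job. Leave any yellow look-alike of the part that bears sled_knob alone.

How it is judged (in metres and radians):
On the way, in this order (a step that is already met when the one before it is completed fails the run):
1. the sled is home against the end stop while the lever is still open (x of sled_knob in the frame of home above -0.003 m and z of sled_knob in the frame of home below 0.003 m and value of joint clamp_lever below 0.3 rad), for 0.2 s.
2. the toggle lever has snapped shut on the sled (value of joint clamp_lever above 1.12 rad and contact force between clamp_lever and sled above 1 N), for 0.2 s.
At the end, for the whole second after the job is handed in: The sled lies in the channel within 4 mm of the end stop, at rest, and the lever stands in its shut position (over 1.12 rad) with its pad pressing on the sled with more than 1 N. Seating must be to within 3 mm before the lever is moved (all of step 2 and x of sled_knob in the frame of home above -0.004 m and z of sled_knob in the frame of home below 0.003 m and velocity of joint clamp_lever below 0.05 rad/s and linear speed of sled below 0.01 m/s); the robot touches nothing.
It fails at once if the sled is lifted off the jig's floor or tipped (z of sled_knob in the frame of jig above 0.036 m or angle between sled_knob's own z axis and vertical above 0.2 rad).
It fails at once if the brass weight is disturbed (distance of weight from where it was at the start of the episode above 0.015 m).
It fails at once if the grip plate is disturbed (distance of grip_plate from where it was at the start of the episode above 0.015 m).
It fails at once if the tape roll is disturbed (distance of clear_tape from where it was at the start of the episode above 0.015 m).
It also fails if it takes over 48 s, if anything falls off the work surface, if the arm or the gripper's body presses on something with over 40 N, if the wrist force passes 120 N, or if a joint passes its speed limit or range.

ROBOT

A 7-joint arm with a two-finger parallel gripper is mounted at the origin on a cart in front of the work surface, level with it; the furniture and walls round the work are solid. World frame = base frame: x ahead of the robot, y to its left, z up, the work surface at z = 0. Lengths are in mm, angles in rad, forces in N, time in s.
With the tool pointing down it reaches from about 400 to 925 mm from the base axis. Payload 4.1 kg.
Tool frame: the origin (TCP) lies midway between the tips of the shut fingers; the grasp point (between the pads) lies 19 mm behind it; z points along the fingers, y is the direction in which the jaws open and shut (so a half turn about z gives the same grasp; the last joint's range is limited). The gripper opens to 85 mm and grips with 20 to 120 N. Pads are 22 mm wide; open, the fingers measure 114 mm over their backs; the gripper's body (76 mm by 85 mm) begins 54 mm behind the grasp point. The pads swing forward as they close: fully open they stand 13 mm farther back than shut.
Start: joints at [1.204, 0.398, 0.045, 1.537, -0.019, 1.207, -0.051], TCP at [172.033, -626.856, 231.347] pointing down, gripper open.
Joint ranges: [-2.82, 2.82], [-0.49, 2.23], [-1.37, 1.46], [0, 2.46], [-1.36, 4.5], [0.23, 2], [-2.94, 2.94]. Speed limits (rad/s): [2.57, 2.57, 3.14, 3.14, 3.14, 3.14, 3.14].

INTERFACE

Orientations are given as a rotation vector (axis times angle).
In Python, from rig import bot, vision gives the robot as it stands. The module is installed in compiled form; this text tells all that it offers. Calls block until the motion is done:
- bot.move_pose(position, orientation): joint-space move of the TCP to a pose.
- bot.movel(position, rotation=None, speed=150, stop_force=None): straight line of the TCP; rotation=None keeps the orientation; speed is the mean speed in mm/s. With stop_force (N) it stops when the force on the tool has changed by that much, and returns True; else False.
- bot.set_joints(angles): joint-space move.
- bot.open_jaws() and bot.grab(): open the fingers fully, or close them until they stop; the grip force is fixed at half the most.
- bot.pause(seconds).
- bot.solve_ik(position, orientation): joint angles nearest the present ones, or None.
- vision.capture(name): name is "side" or "top"; returns the picture (420x560x3 uint8, red, green, blue); there is no depth.
- vision.camera_model(name): a dict with "K" (3x3 intrinsics, pixels), "k1" (the pictures are not rectified: a ray, as slopes to the right and down, at radius r is drawn at 1 + k1 r^2 times it, then the intrinsics apply), "origin" and "orientation" of the camera in the world. Camera axes: x right, y down, z forward; pixel columns grow to the right and rows downward; lengths in mm; the calibration is good to about 2 mm. A picture is of the moment at which its call begins. camera_model takes no time and is no camera call.
A pose or a line that the arm cannot do raises bot.MotionError and nothing moves.
- bot.sign_off(): hands the job in, once; it reports no verdict.
Readings, each from a call of its own:
- bot.current_t(): time.
- bot.current_q(): joint angles.
- bot.current_qvel(): joint speeds.
- bot.current_effort(): joint torques, N m.
- bot.current_eef_pos(): TCP position.
- bot.current_tcp_rot(): TCP orientation.
- bot.current_wrist_force(): force on the tool from outside, world axes, zero at the start.
- bot.current_ft_torque(): the same for the moment, N m.
- bot.current_finger_gap(): opening from 0.0 (shut) to 1.0 (fully open).
Only numpy, scipy, OpenCV 4.12 (cv2) and the standard library are available. Lean on these libraries where they do the work, as an engineer would, in place of code of your own. Each camera call takes 0.05 s, during which the arm holds its last target.

## Working session

There is one attempt and no reset: what is moved stays moved. The work goes in short steps, each a Python script; the robot and the scene stay as the last script left them, time stands still between calls to the robot, and variables do not carry over. Pictures are saved under pics/ and viewed, and the job is handed in when it is done.

```bash
mkdir -p pics; ls
python3 - <<'E'
from rig import bot, vision
import cv2
for n in("side","top"):
    im=vision.capture(n); cv2.imwrite(f"pics/{n}0.png",im[:,:,::-1])
    m=vision.camera_model(n); print(n,m)
print(bot.current_t(),bot.current_eef_pos(),bot.current_tcp_rot())
E
```

```text
pics
side {'K': array([[421.32980529,   0.        , 280.92555508],
       [  0.        , 421.32980529, 206.42522785],
       [  0.        ,   0.        ,   1.        ]]), 'k1': -0.06496386164283637, 'origin': array([1182.37926895, -573.56638314,  677.3931606 ]), 'orientation': array([-1.94552861, -1.21383363,  0.59723509])}
top {'K': array([[522.96639215,   0.        , 276.57909608],
       [  0.        , 522.96639215, 206.59038069],
       [  0.        ,   0.        ,   1.        ]]), 'k1': -0.08457546928874649, 'origin': array([ 303.39742256, -247.97480308, 1469.19522083]), 'orientation': array([-2.14701987,  2.13912899, -0.14255871])}
0.1 [ 171.83998775 -626.27736437  230.37636352] [-3.11173896e+00 -4.19297568e-01  5.63245075e-04]
```

View pics/side0.png

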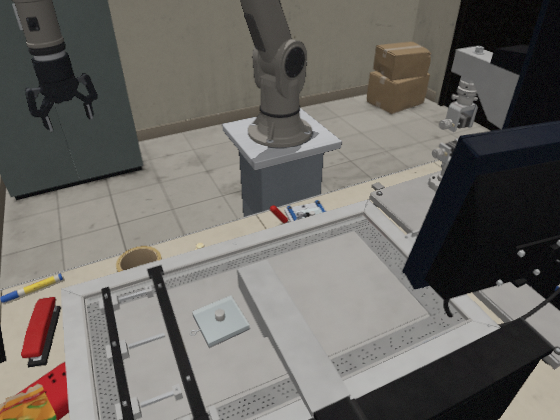

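View pics/top0.png

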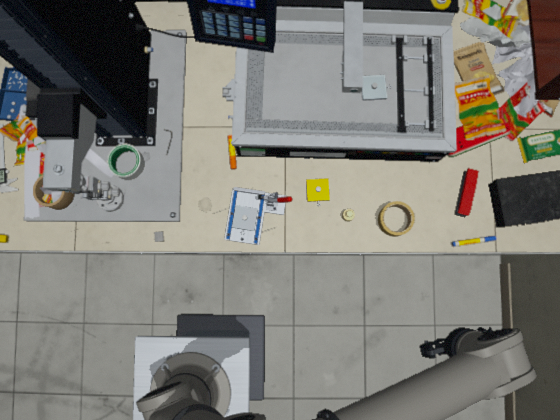

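Run:
```python
import cv2
a=cv2.imread("pics/top0.png")[175:260,150:300]; cv2.imwrite("pics/top0c.png",cv2.resize(a,None,fx=5,fy=5,interpolation=cv2.INTER_CUBIC))
a=cv2.imread("pics/side0.png")[190:240,240:360]; cv2.imwrite("pics/side0c.png",cv2.resize(a,None,fx=6.5,fy=6.5,interpolation=cv2.INTER_CUBIC))
```

```text
(no output)
```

View pics/top0c.png

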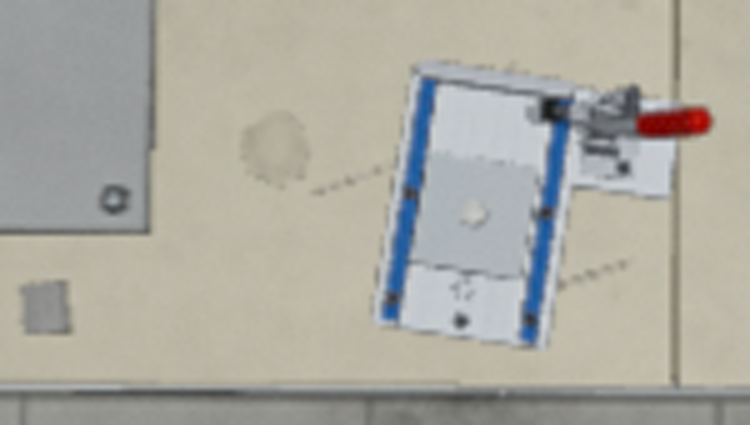

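View pics/side0c.png

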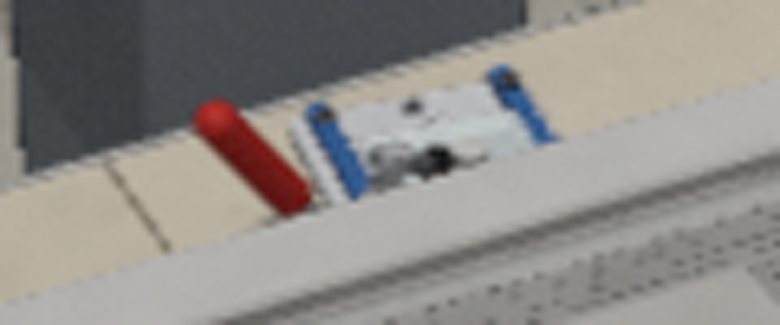

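```bash
cat > h.py <<'E'
import numpy as np, cv2
from rig import bot, vision
from scipy.spatial.transform import Rotation as R
def ray(n,px):
    m=vision.camera_model(n)
    px=np.atleast_2d(np.float64(px)); K=m["K"]
    d=(px-[K[0,2],K[1,2]])/[K[0,0],K[1,1]]
    s=d.copy()
    for _ in range(20): s=d/(1+m["k1"]*(s**2).sum(1,keepdims=True))
    v=np.c_[s,np.ones(len(s))]
    return m["origin"],R.from_rotvec(m["orientation"]).apply(v)
def onz(n,px,z):
    o,v=ray(n,px); return o+v*((z-o[2])/v[:,2])[:,None]
def proj(n,P):
    m=vision.camera_model(n)
    c=R.from_rotvec(m["orientation"]).inv().apply(np.atleast_2d(P)-m["origin"])
    s=c[:,:2]/c[:,2:]; s=s*(1+m["k1"]*(s**2).sum(1,keepdims=True))
    return s*[m["K"][0,0],m["K"][1,1]]+[m["K"][0,2],m["K"][1,2]]
def tri(pa,pb):
    o1,v1=ray("top",pa);o2,v2=ray("side",pb);v1=v1[0];v2=v2[0]
    t=np.linalg.lstsq(np.c_[v1,-v2],o2-o1,rcond=None)[0]
    a=o1+t[0]*v1;b=o2+t[1]*v2
    return (a+b)/2,np.linalg.norm(a-b)
E
python3 - <<'E'
from h import *
im=cv2.imread("pics/top0.png"); hsv=cv2.cvtColor(im,cv2.COLOR_BGR2HSV)
m=cv2.inRange(hsv,(100,110,60),(125,255,255)); m[:180]=0;m[250:]=0;m[:,:222]=0;m[:,275:]=0
n,l,st,c=cv2.connectedComponentsWithStats(m)
for i in range(1,n):
    if st[i,4]<15: continue
    p=np.argwhere(l==i)[:,::-1].astype(float)
    w=onz("top",p,18.)[:,:2]
    ctr=w.mean(0); u=np.linalg.svd(w-ctr)[2][0]; u*=np.sign(u[0])
    e=(w-ctr)@u
    print(st[i],ctr,np.degrees(np.arctan2(u[1],u[0])),e.min(),e.max())
print("plate corners & others")
for nm,px,z in [("backleft",(225.8,239.4),10),("backright",(259.2,244.2),10),("stopL",(234,188),28),("stopR",(264,191.5),28),("wingR back",(284,214.3),10),("knob top",(244.8,217.4),34),("trail L",(232.6,228),22),("trail R",(254.5,230),22),("lead L",(235.5,205.7),22),("lead R",(257.3,208),22),("hook",(242.3,233),16),("weight",(348,213),50),("gripplate",(159.5,236.5),9),("tape",(395,218),40)]:
    print(nm,onz("top",px,z)[0].round(1))
r=cv2.inRange(hsv,(0,150,90),(6,255,255))|cv2.inRange(hsv,(174,150,90),(180,255,255));r[:190]=0;r[210:]=0;r[:,:270]=0;r[:,300:]=0
p=np.argwhere(r)[:,::-1];print("red top",p.min(0),p.max(0),p.mean(0))
s=cv2.imread("pics/side0.png");hs=cv2.cvtColor(s,cv2.COLOR_BGR2HSV)
r=cv2.inRange(hs,(0,150,60),(6,255,255))|cv2.inRange(hs,(174,150,60),(180,255,255));r[:200]=0;r[230:]=0;r[:,:265]=0;r[:,295:]=0
p=np.argwhere(r)[:,::-1];print("red side",p.min(0),p.max(0),p.mean(0))
print(tri((290.3,199.2),(273.2,207.7)))
E
```

```text
[231 191   6  22  60] [ 525.36499853 -112.56693619] -8.31309339013072 -29.838564753202036 30.777381917085926
[259 199   5  18  46] [ 510.081006   -189.07170561] -8.02686528782623 -25.334316802331315 23.476776707495112
[228 215   5  19  52] [ 462.98302367 -103.45979875] -8.539377887243226 -26.334534165331625 24.844115569652814
[255 219   6  19  52] [ 451.18530436 -180.33027217] -9.055153338196755 -26.067551198158693 25.906044454762267
plate corners & others
backleft [419.4 -91.7  10. ]
backright [ 406.4 -185.4   10. ]
stopL [ 562.3 -114.1   28. ]
stopR [ 552.6 -198.3   28. ]
wingR back [ 490.8 -254.4   10. ]
knob top [ 478.7 -145.9   34. ]
trail L [ 450.3 -111.4   22. ]
trail R [ 445.  -172.5   22. ]
lead L [ 513.1 -118.5   22. ]
lead R [ 506.8 -179.7   22. ]
hook [ 437.  -138.2   16. ]
weight [ 489.8 -429.5   50. ]
gripplate [426.7  95.9   9. ]
tape [ 477.5 -560.6   40. ]
red top [278 197] [291 201] [284.59322034 199.23728814]
red side [270 206] [287 222] [278.27966102 213.73728814]
(array([ 518.30357242, -268.03862065,  114.71646997]), np.float64(5.115620286824795))
```

```bash
cat >> h.py <<'E'
YAW=np.radians(-8.35); O=np.array([482.6,-145.6,0])
def W(x,y,z): return O+R.from_euler("z",YAW).apply([x,y,z])
def down(phi): return np.pi*np.array([np.cos(phi),np.sin(phi),0])
PH={"a":np.radians(40.825),"b":np.radians(-49.175)}  # tool y along -/+ jig x
E
python3 - <<'E'
from h import *
for k in PH:
    for P in [(-68,19,230),(-68,19,14),(-3,19,14),(54,-150,180),(54,-150,104),(54,-60,104)]:
        q=bot.solve_ik(W(*P),down(PH[k])); print(k,P,W(*P).round(0),None if q is None else np.round(q,2))
print(bot.current_wrist_force())
E
```

```text
a (-68, 19, 230) [ 418. -117.  230.] [ 0.69  0.02 -0.52  2.01  0.01  1.11  0.02]
a (-68, 19, 14) [ 418. -117.   14.] [ 0.58  0.36 -0.46  2.22  0.28  0.62 -0.23]
a (-3, 19, 14) [ 482. -126.   14.] [ 0.55  0.45 -0.45  2.07  0.3   0.68 -0.25]
a (54, -150, 180) [ 514. -302.  180.] [ 0.74  0.36 -0.36  1.72  0.14  1.08  0.19]
a (54, -150, 104) [ 514. -302.  104.] [ 0.74  0.45 -0.36  1.79  0.19  0.94  0.15]
a (54, -60, 104) [ 527. -213.  104.] [ 0.67  0.41 -0.45  1.86  0.22  0.92 -0.03]
b (-68, 19, 230) [ 418. -117.  230.] [-1.43 -0.44  1.31  2.04  0.44  1.25  2.7 ]
b (-68, 19, 14) [ 418. -117.   14.] [-0.77  0.8   1.26  2.25 -1.04  0.92 -2.12]
b (-3, 19, 14) [ 482. -126.   14.] [-0.72  0.91  1.26  2.1  -1.08  1.03 -2.15]
b (54, -150, 180) [ 514. -302.  180.] [ 0.35  0.35  0.14  1.73 -0.05  1.06 -2.78]
b (54, -150, 104) [ 514. -302.  104.] [ 0.32  0.43  0.18  1.8  -0.09  0.91 -2.75]
b (54, -60, 104) [ 527. -213.  104.] [-0.54  0.8   1.26  1.89 -0.85  1.14 -2.23]
[ 0.31443521  0.88706364 -0.33651291]
```

Run:
```python
from h import *
bot.grab()
ro=down(PH["a"])
bot.movel(W(-68,19,230),ro,speed=250)
print(bot.current_t(),bot.current_eef_pos(),W(-68,19,230))
bot.movel(W(-68,19,60),speed=150)
print(bot.current_t(),bot.current_eef_pos(),W(-68,19,60),bot.current_tcp_rot(),ro,bot.current_wrist_force(),bot.current_finger_gap())
for n in("side","top"):
    cv2.imwrite(f"pics/{n}1.png",vision.capture(n)[:,:,::-1])
a=cv2.imread("pics/top1.png")[175:260,190:310]; b=cv2.imread("pics/side1.png")[140:240,240:360]
cv2.imwrite("pics/c1.png",np.hstack([cv2.resize(a,(480,340)),cv2.resize(b,(320,340))]))
```

```text
3.2833 [ 417.72321811 -117.82971694  229.86766078] [ 418.08001196 -116.92647312  230.        ]
4.5667 [ 418.81543927 -117.09269664   60.66187632] [ 418.08001196 -116.92647312   60.        ] [2.37633692e+00 2.05282474e+00 1.34147905e-03] [2.37727418 2.05381885 0.        ] [ 0.31495806 -0.95476045  0.51113664] 0.0025972331076195188
```

View pics/c1.png

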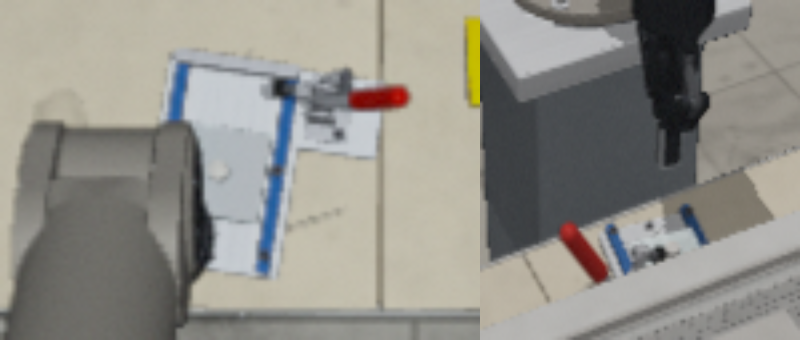

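The images show the closed fingers behind the sled, above the left part of the channel. The sled and the lever haven't moved, with the red handle at crop (380,97). I'll descend and push next.

Run:
```python
from h import *
def J(): return R.from_euler("z",-YAW).apply(bot.current_eef_pos()-O).round(1)
h=bot.movel(W(-68,19,15),speed=60,stop_force=6); print("down",h,J(),bot.current_wrist_force().round(2))
if not h:
    h=bot.movel(W(8,19,15),speed=30,stop_force=7); print("push",h,J(),bot.current_wrist_force().round(2),bot.current_t())
    cv2.imwrite("pics/top2.png",vision.capture("top")[:,:,::-1]); cv2.imwrite("pics/side2.png",vision.capture("side")[:,:,::-1])
    a=cv2.imread("pics/top2.png")[175:260,190:310]; b=cv2.imread("pics/side2.png")[140:240,240:360]
    cv2.imwrite("pics/c2.png",np.hstack([cv2.resize(a,(480,340)),cv2.resize(b,(320,340))]))
```

```text
down False [-67.8  19.1  15.1] [ 0.14 -0.24  0.41]
push True [-37.5  19.4  14.4] [-0.21  0.16  0.04] 6.8333
```

View pics/c2.png

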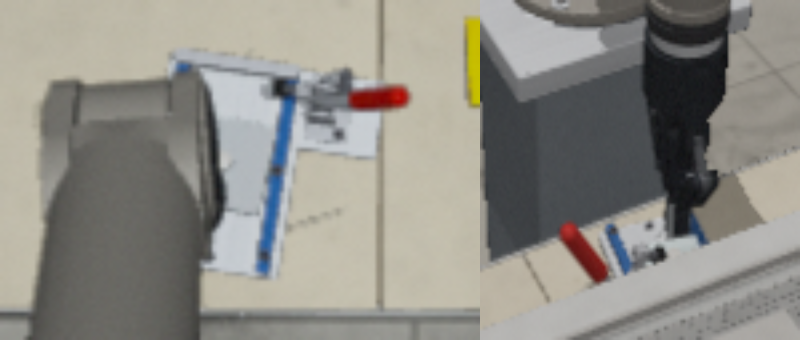

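The fingertip stopped on first touching the trailing edge, and force is back to zero. I'll keep pushing.

Run:
```python
from h import *
def J(): return R.from_euler("z",-YAW).apply(bot.current_eef_pos()-O).round(1)
last=-99
for i in range(5):
    h=bot.movel(W(12,19,15),speed=25,stop_force=8); j=J(); print("push",h,j,bot.current_wrist_force().round(2),bot.current_t())
    if not h or (j[0]-last<1.5): break
    last=j[0]
cv2.imwrite("pics/top3.png",vision.capture("top")[:,:,::-1]); cv2.imwrite("pics/side3.png",vision.capture("side")[:,:,::-1])
a=cv2.imread("pics/top3.png")[175:260,190:310]; b=cv2.imread("pics/side3.png")[140:240,240:360]
cv2.imwrite("pics/c3.png",np.hstack([cv2.resize(a,(480,340)),cv2.resize(b,(320,340))]))
```

```text
push True [-6.2 18.9 13.9] [ 0.35 -0.04  0.56] 8.2667
push True [-6.7 18.9 13.1] [ 0.12 -0.35  1.  ] 8.6333
```

View pics/c3.png

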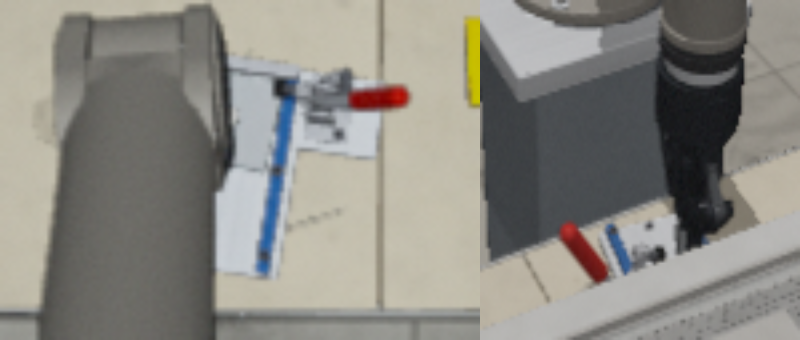

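Run:
```python
from h import *
bot.movel(W(-45,19,15),speed=120); bot.movel(W(-45,19,200),speed=200)
bot.movel(W(30,-175,200),speed=200)
print(bot.current_t(),bot.current_eef_pos())
cv2.imwrite("pics/top4.png",vision.capture("top")[:,:,::-1]); cv2.imwrite("pics/side4.png",vision.capture("side")[:,:,::-1])
a=cv2.imread("pics/top4.png")[175:260,190:310]; b=cv2.imread("pics/side4.png")[190:240,260:340]
cv2.imwrite("pics/c4.png",np.vstack([cv2.resize(a,(480,340),interpolation=cv2.INTER_CUBIC),cv2.resize(b,(480,260),interpolation=cv2.INTER_CUBIC)]))
print(proj("top",[W(38.5,0,34),W(7,-32,22),W(7,32,22),W(70,0,28)]))
```

```text
11.4667 [ 486.97346322 -321.60295042  199.85297702]
[[246.8965938  202.40186959]
 [256.71734564 215.7652452 ]
 [234.11245693 212.39013298]
 [248.8101458  191.71423306]]
```

View pics/c4.png

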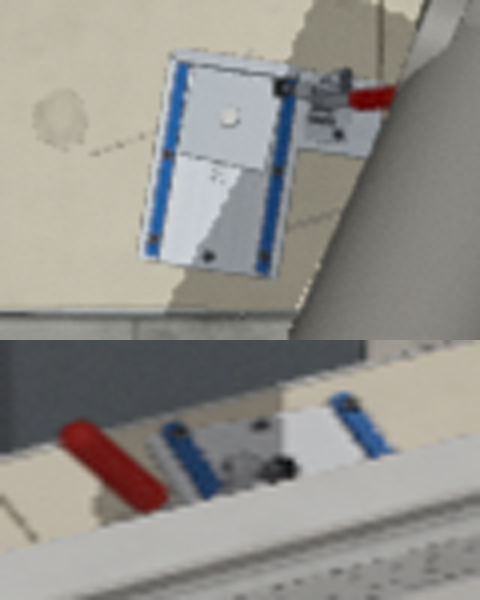

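Run:
```python
from h import *
a=cv2.imread("pics/top4.png")[186:222,225:267]; cv2.imwrite("pics/c5.png",cv2.resize(a,None,fx=16,fy=16,interpolation=cv2.INTER_NEAREST))
g=cv2.cvtColor(cv2.imread("pics/top4.png"),cv2.COLOR_BGR2GRAY).astype(float)
g0=cv2.cvtColor(cv2.imread("pics/top0.png"),cv2.COLOR_BGR2GRAY).astype(float)
def knob(g,cx,cy):
    s=g[cy-5:cy+6,cx-5:cx+6]; w=np.clip(s-np.median(s)-6,0,None); yy,xx=np.mgrid[cy-5:cy+6,cx-5:cx+6]
    return (w*xx).sum()/w.sum(),(w*yy).sum()/w.sum()
for G,c in((g0,(245,217)),(g,(247,203))):
    k=knob(G,*c); p=onz("top",k,34.)[0]; print(k,R.from_euler("z",-YAW).apply(p-O))
# profiles along jig x at several y, z=22
for y in(-26,-15,15,26):
    xs=np.arange(-10,84,2.); px=proj("top",[W(x,y,22) for x in xs]).astype(np.float32)
    v=cv2.remap(g.astype(np.float32),px[:,:1],px[:,1:],cv2.INTER_LINEAR).ravel()
    print(y,list(zip(xs.astype(int),v.astype(int))))
```

```text
(np.float64(244.36363636363637), np.float64(217.23636363636365)) [-3.5380434   0.40353841 34.        ]
(np.float64(246.94827586206895), np.float64(203.81034482758622)) [34.61470712 -0.76536025 34.        ]
-26 [(np.int64(-10), np.int64(146)), (np.int64(-8), np.int64(146)), (np.int64(-6), np.int64(147)), (np.int64(-4), np.int64(146)), (np.int64(-2), np.int64(143)), (np.int64(0), np.int64(139)), (np.int64(2), np.int64(145)), (np.int64(4), np.int64(167)), (np.int64(6), np.int64(184)), (np.int64(8), np.int64(185)), (np.int64(10), np.int64(184)), (np.int64(12), np.int64(184)), (np.int64(14), np.int64(185)), (np.int64(16), np.int64(185)), (np.int64(18), np.int64(185)), (np.int64(20), np.int64(185)), (np.int64(22), np.int64(185)), (np.int64(24), np.int64(184)), (np.int64(26), np.int64(185)), (np.int64(28), np.int64(186)), (np.int64(30), np.int64(186)), (np.int64(32), np.int64(185)), (np.int64(34), np.int64(185)), (np.int64(36), np.int64(186)), (np.int64(38), np.int64(185)), (np.int64(40), np.int64(185)), (np.int64(42), np.int64(185)), (np.int64(44), np.int64(185)), (np.int64(46), np.int64(1
[... 4235 characters left out ...]
), np.int64(184)), (np.int64(40), np.int64(183)), (np.int64(42), np.int64(184)), (np.int64(44), np.int64(184)), (np.int64(46), np.int64(183)), (np.int64(48), np.int64(182)), (np.int64(50), np.int64(182)), (np.int64(52), np.int64(183)), (np.int64(54), np.int64(184)), (np.int64(56), np.int64(183)), (np.int64(58), np.int64(182)), (np.int64(60), np.int64(182)), (np.int64(62), np.int64(182)), (np.int64(64), np.int64(182)), (np.int64(66), np.int64(179)), (np.int64(68), np.int64(154)), (np.int64(70), np.int64(146)), (np.int64(72), np.int64(177)), (np.int64(74), np.int64(181)), (np.int64(76), np.int64(181)), (np.int64(78), np.int64(180)), (np.int64(80), np.int64(173)), (np.int64(82), np.int64(177))]
```

View pics/c5.png

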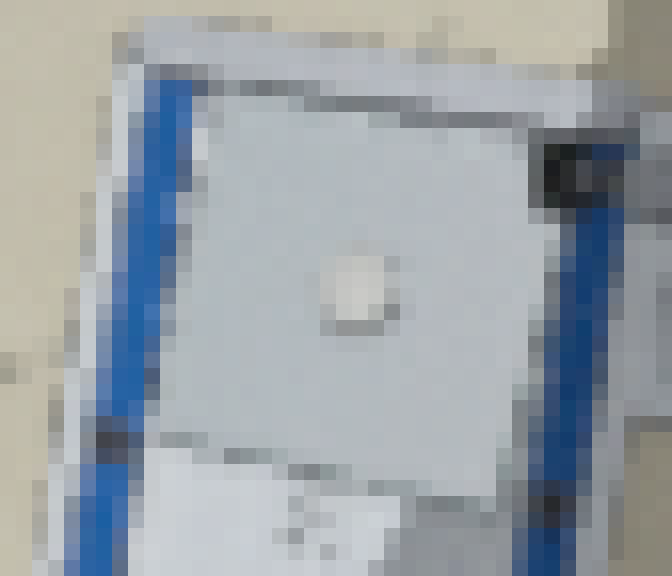

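The knob is at crop5 (358,288), px about (247,203.8), which is 1–4 mm short of home within pixel accuracy. That isn't clear enough, so I'll press again closer to the middle and harder, then re-measure.

Run:
```python
from h import *
def J(): return R.from_euler("z",-YAW).apply(bot.current_eef_pos()-O).round(1)
bot.movel(W(-40,17,150),speed=250); bot.movel(W(-40,17,60),speed=200);bot.movel(W(-40,17,14.5),speed=120)
print(J(),bot.current_t())
for f,s in((12,25),(20,12),(25,12)):
    h=bot.movel(W(6,17,14.5),speed=s,stop_force=f); print("push",h,J(),bot.current_wrist_force().round(2),round(bot.current_t(),2))
```

```text
[-39.2  17.   15.2] 13.6917
push True [-6.7 17.  13.7] [-0.95  0.2   1.98] 15.06
push True [-7.1 17.  13. ] [-1.12  0.03  2.87] 15.78
push True [-7.7 16.9 12.6] [-1.84  0.4   3.36] 16.78
```

Run:
```python
from h import *
bot.movel(W(-40,17,16),speed=150); bot.movel(W(-40,17,150),speed=300)
bot.movel(W(54,-165,180),speed=300)
print(bot.current_t(),bot.current_eef_pos(),bot.current_wrist_force().round(2))
cv2.imwrite("pics/top6.png",vision.capture("top")[:,:,::-1])
A=cv2.imread("pics/top6.png");a=A[180:230,220:270]; b=cv2.imread("pics/top4.png")[180:230,220:270]
cv2.imwrite("pics/c6.png",np.hstack([cv2.resize(a,(400,400),interpolation=cv2.INTER_NEAREST),cv2.resize(b,(400,400),interpolation=cv2.INTER_NEAREST)]))
g=cv2.cvtColor(A,cv2.COLOR_BGR2GRAY).astype(np.float32)
for y in(-26,-15,15,26):
    xs=np.arange(-4,14,1.); px=proj("top",[W(x,y,22) for x in xs]).astype(np.float32)
    v=cv2.remap(g,px[:,:1],px[:,1:],cv2.INTER_LINEAR).ravel(); print(y,v.astype(int).tolist())
```

```text
18.5917 [ 511.50308677 -314.51295129  178.56219383] [-0.04  0.74 -0.86]
-26 [146, 146, 144, 141, 139, 140, 141, 150, 164, 177, 183, 184, 184, 184, 184, 184, 185, 185]
-15 [144, 143, 142, 142, 141, 140, 146, 153, 162, 171, 179, 184, 185, 185, 185, 185, 185, 184]
15 [204, 204, 204, 204, 203, 201, 199, 182, 164, 146, 159, 170, 180, 181, 183, 183, 183, 182]
26 [206, 206, 206, 206, 206, 204, 201, 199, 185, 169, 155, 160, 171, 180, 181, 183, 183, 183]
```

View pics/c6.png

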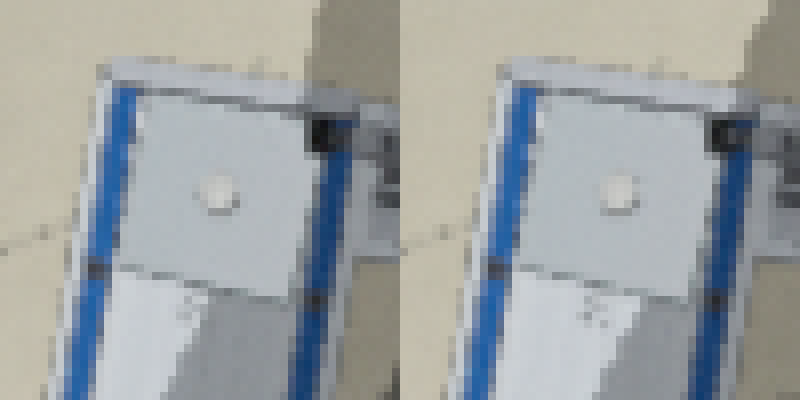

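The push is firm at TCP x = -6.7, but the plate looks slightly yawed. In the left panel there's a gap at the left rail's front (138,120) and another at the right rail's rear (295,250), so the right side lags about 2 mm. I'll square it by pushing the -y half of the trailing edge, with the tool leaned back 10° to stay clear of the clamp arm.

Run:
```python
from h import *
def J(): return R.from_euler("z",-YAW).apply(bot.current_eef_pos()-O).round(1)
jy=R.from_euler("z",YAW).apply([0,1,0])
ro=(R.from_rotvec(-np.radians(10)*jy)*R.from_rotvec(down(PH["a"]))).as_rotvec()
if bot.solve_ik(W(-42,-17,60),ro) is None or bot.solve_ik(W(0,-17,14.5),ro) is None: print("no ik"); raise SystemExit
bot.movel(W(-42,-17,150),ro,speed=250); bot.movel(W(-42,-17,50),speed=200);bot.movel(W(-42,-17,14.8),speed=100,stop_force=8)
print(J(),bot.current_t())
for f,s in((12,25),(15,15)):
    h=bot.movel(W(6,-17,14.8),speed=s,stop_force=f); print("push",h,J(),bot.current_wrist_force().round(2),round(bot.current_t(),2))
bot.movel(W(-42,-17,17),speed=150); bot.movel(W(-42,-17,150),speed=300)
bot.movel(W(54,-165,180),down(PH["a"]),speed=300)
print(bot.current_t(),J())
cv2.imwrite("pics/top7.png",vision.capture("top")[:,:,::-1]);cv2.imwrite("pics/side7.png",vision.capture("side")[:,:,::-1])
A=cv2.imread("pics/top7.png");a=A[180:230,220:270]; b=cv2.imread("pics/side7.png")[150:230,250:330]
cv2.imwrite("pics/c7.png",np.hstack([cv2.resize(a,(400,400),interpolation=cv2.INTER_NEAREST),cv2.resize(b,(400,400),interpolation=cv2.INTER_CUBIC)]))
g=cv2.cvtColor(A,cv2.COLOR_BGR2GRAY).astype(np.float32)
for y in(-26,-15,15,26):
    xs=np.arange(-4,14,1.); px=proj("top",[W(x,y,22) for x in xs]).astype(np.float32)
    v=cv2.remap(g,px[:,:1],px[:,1:],cv2.INTER_LINEAR).ravel(); print(y,v.astype(int).tolist())
```

```text
[-41.3 -17.1  15.5] 20.6583
push True [ -2.3 -17.2  14.5] [-2.85  1.03  6.68] 22.14
push True [ -2.3 -17.2  14.5] [-2.73  1.65  8.15] 22.52
24.2667 [  53.  -163.8  177.8]
-26 [148, 148, 146, 143, 140, 136, 133, 139, 157, 175, 183, 184, 185, 185, 185, 185, 185, 185]
-15 [143, 143, 143, 143, 142, 141, 143, 145, 150, 164, 176, 183, 184, 185, 185, 185, 185, 184]
15 [204, 205, 205, 205, 203, 201, 198, 179, 157, 136, 152, 167, 180, 181, 183, 184, 184, 184]
26 [206, 207, 207, 206, 206, 204, 201, 199, 184, 168, 153, 160, 171, 180, 181, 182, 184, 184]
```

View pics/c7.png

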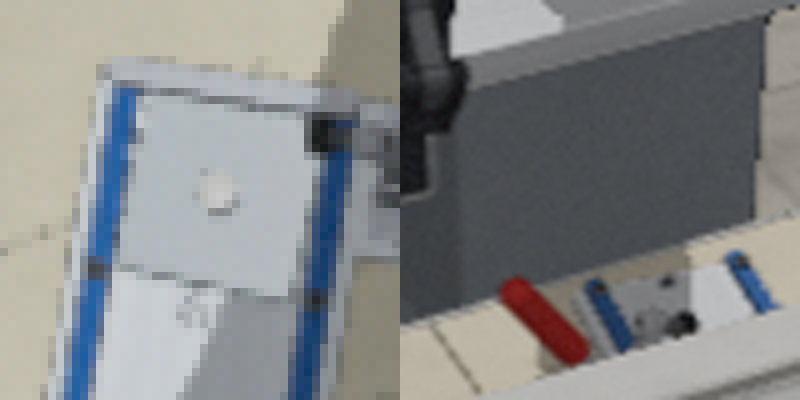

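Both halves of the trailing edge now stop firmly and the picture hasn't changed, so the sled is seated. The red handle is still open, at side crop (515,290)–(575,355). Next is the lever.

Run:
```python
from h import *
def J(): return R.from_euler("z",-YAW).apply(bot.current_eef_pos()-O).round(1)
print(bot.movel(W(54,-160,98),speed=120,stop_force=10),J())
h=bot.movel(W(54,-62,98),speed=80,stop_force=30); print(h,J(),bot.current_wrist_force().round(2),bot.current_t())
bot.pause(0.4)
bot.movel(W(54,-150,98),speed=150); bot.movel(W(54,-170,230),speed=250)
bot.movel(W(0,-330,260),speed=250)
print(bot.current_t(),J())
cv2.imwrite("pics/top8.png",vision.capture("top")[:,:,::-1]);cv2.imwrite("pics/side8.png",vision.capture("side")[:,:,::-1])
A=cv2.imread("pics/top8.png");a=A[180:230,220:270]; b=cv2.imread("pics/side8.png")[150:230,250:330]
cv2.imwrite("pics/c8.png",np.hstack([cv2.resize(a,(400,400),interpolation=cv2.INTER_CUBIC),cv2.resize(b,(400,400),interpolation=cv2.INTER_CUBIC)]))
```

```text
False [  54.6 -160.1   98.8]
False [ 53.9 -62.7  97.9] [-0.5  -0.39 -0.05] 26.575
29.225 [   0.8 -327.4  258.8]
```

View pics/c8.png

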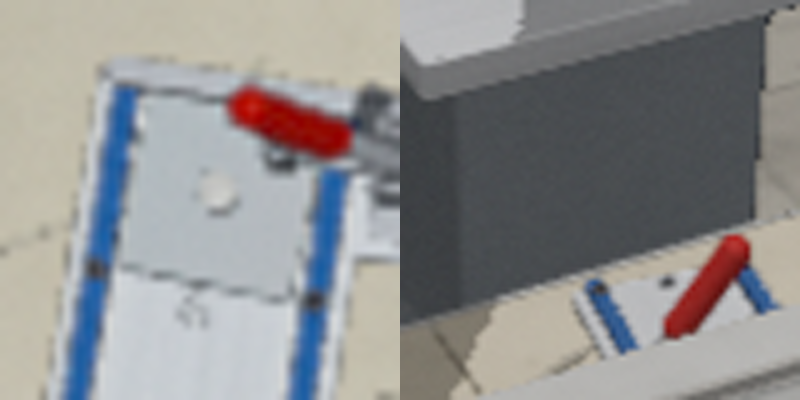

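View pics/top8.png

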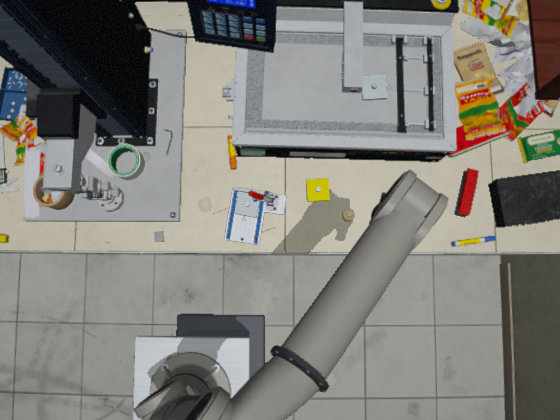

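The lever is shut: the red handle leans inward, tip at top px (251,193) and side px (317,199). I'll do one last numeric check of its angle and the sled's edge.

Run:
```python
from h import *
p,e=tri((250.5,193.0),(317.0,198.8)); j=R.from_euler("z",-YAW).apply(p-O); print(j,e,"angle",0.611+np.arctan2(j[1]+64,j[2]-40))
g=cv2.cvtColor(cv2.imread("pics/top8.png"),cv2.COLOR_BGR2GRAY).astype(np.float32)
for y in(-26,-15,15,26):
    xs=np.arange(-4,14,1.); px=proj("top",[W(x,y,22) for x in xs]).astype(np.float32)
    print(y,cv2.remap(g,px[:,:1],px[:,1:],cv2.INTER_LINEAR).ravel().astype(int).tolist())
print(bot.current_wrist_force(),bot.current_qvel().round(3),bot.current_t())
```

```text
[ 53.45675374 -11.63941896 115.98918267] 2.2386355487390546 angle 1.2143411990120565
-26 [206, 206, 204, 201, 194, 176, 158, 153, 164, 175, 181, 182, 183, 184, 184, 184, 184, 184]
-15 [202, 202, 202, 200, 199, 195, 181, 167, 159, 169, 177, 183, 184, 185, 185, 185, 185, 184]
15 [204, 204, 204, 205, 203, 201, 198, 178, 157, 136, 153, 168, 181, 182, 183, 183, 183, 183]
26 [206, 206, 206, 206, 207, 205, 201, 198, 184, 168, 153, 160, 171, 181, 182, 183, 183, 183]
[ 0.20003652 -0.4738523   0.20008892] [-0.001 -0.005  0.004 -0.004  0.004  0.001  0.001] 29.325
```

Run:
```python
from h import *
for f in("top0","top8"):
    im=cv2.imread(f"pics/{f}.png")
    # rectify jig region at z=22 into jig frame, 8 px/mm*... 4 px per mm
    xs=np.arange(-75,85,.25);ys=np.arange(50,-50,-.25)
    X,Y=np.meshgrid(ys,xs[::-1]); P=np.stack([W(x,y,22) for x,y in zip(Y.ravel(),X.ravel())])
    px=proj("top",P).astype(np.float32).reshape(*X.shape,2)
    r=cv2.remap(im,px[...,0],px[...,1],cv2.INTER_CUBIC)
    cv2.imwrite(f"pics/r_{f}.png",r)
a=cv2.imread("pics/r_top0.png");b=cv2.imread("pics/r_top8.png");o=np.hstack([a,b])
for x in (70,7): cv2.line(o,(0,int((85-x)*4)),(799,int((85-x)*4)),(0,0,255),1)
cv2.imwrite("pics/r.png",cv2.resize(o,None,fx=.93,fy=.93))
```

```text
(no output)
```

View pics/r.png

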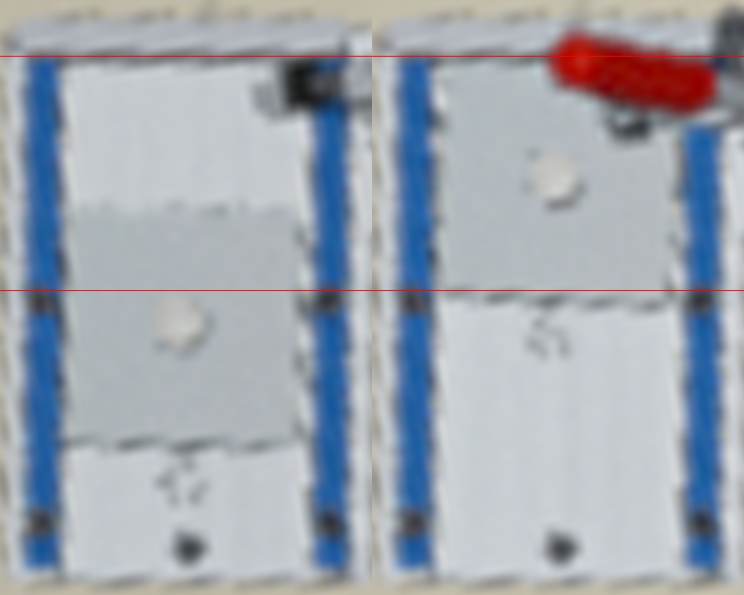

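Run:
```python
from h import *
im=cv2.imread("pics/top7.png")
xs=np.arange(-75,85,.25);ys=np.arange(50,-50,-.25)
X,Y=np.meshgrid(ys,xs[::-1]); P=np.stack([W(x,y,22) for x,y in zip(Y.ravel(),X.ravel())])
px=proj("top",P).astype(np.float32).reshape(*X.shape,2)
r7=cv2.remap(im,px[...,0],px[...,1],cv2.INTER_LINEAR); r0=cv2.imread("pics/r_top0.png"); r8=cv2.imread("pics/r_top8.png")
def prof(r,y0,y1,x0,x1):
    c0,c1=int((50-y1)*4),int((50-y0)*4); g=cv2.cvtColor(r,cv2.COLOR_BGR2GRAY)[:,c0:c1].mean(1)
    return [(x,int(g[int((85-x)*4)])) for x in range(x0,x1)]
for y in((16,30),(0,14),(-14,0)):
    print(y);print(" t0",prof(r0,*y,60,80));print(" t7",prof(r7,*y,60,80))
for y in((14,30),(-8,-22),(-28,-14)):
    y=(min(y),max(y)); print("trail",y,prof(r8,*y,-2,12)); print("  t0",prof(r0,*y,-44,-26))
o=np.hstack([r0[30:130,40:220],r7[30:130,40:220]]); cv2.imwrite("pics/r7.png",cv2.resize(o,None,fx=2.2,fy=2.2))
```

```text
(16, 30)
 t0 [(60, 200), (61, 200), (62, 201), (63, 202), (64, 202), (65, 200), (66, 193), (67, 177), (68, 153), (69, 130), (70, 124), (71, 136), (72, 159), (73, 177), (74, 182), (75, 181), (76, 179), (77, 178), (78, 175), (79, 171)]
 t7 [(60, 183), (61, 183), (62, 183), (63, 183), (64, 183), (65, 183), (66, 180), (67, 174), (68, 160), (69, 144), (70, 136), (71, 147), (72, 165), (73, 178), (74, 182), (75, 183), (76, 183), (77, 181), (78, 179), (79, 177)]
(0, 14)
 t0 [(60, 199), (61, 200), (62, 200), (63, 201), (64, 202), (65, 201), (66, 195), (67, 176), (68, 149), (69, 127), (70, 124), (71, 141), (72, 164), (73, 179), (74, 182), (75, 180), (76, 179), (77, 178), (78, 175), (79, 170)]
 t7 [(60, 183), (61, 183), (62, 184), (63, 184), (64, 184), (65, 182), (66, 179), (67, 169), (68, 151), (69, 135), (70, 134), (71, 150), (72, 169), (73, 180), (74, 183), (75, 184), (76, 183), (77, 182), (78, 180), (79, 176)]
(-14, 0)
 t0 [(60, 199), (61, 200), (62, 200), (63, 201), (64, 202), (65, 201), (66, 191), (67, 171), (68, 147), (69, 129), (70, 127), (71, 141), (72, 161), (73, 175), (74, 182), (75,
[... 724 characters left out ...]
), (3, 162), (4, 159), (5, 166), (6, 178), (7, 184), (8, 185), (9, 185), (10, 185), (11, 185)]
  t0 [(-44, 198), (-43, 198), (-42, 198), (-41, 198), (-40, 198), (-39, 198), (-38, 192), (-37, 180), (-36, 166), (-35, 157), (-34, 159), (-33, 167), (-32, 176), (-31, 180), (-30, 180), (-29, 180), (-28, 179), (-27, 179)]
trail (-28, -14) [(-2, 206), (-1, 205), (0, 199), (1, 186), (2, 171), (3, 162), (4, 164), (5, 172), (6, 180), (7, 184), (8, 185), (9, 185), (10, 184), (11, 184)]
  t0 [(-44, 198), (-43, 198), (-42, 198), (-41, 198), (-40, 198), (-39, 199), (-38, 195), (-37, 184), (-36, 169), (-35, 159), (-34, 159), (-33, 168), (-32, 177), (-31, 180), (-30, 179), (-29, 179), (-28, 179), (-27, 179)]
```

View pics/r7.png

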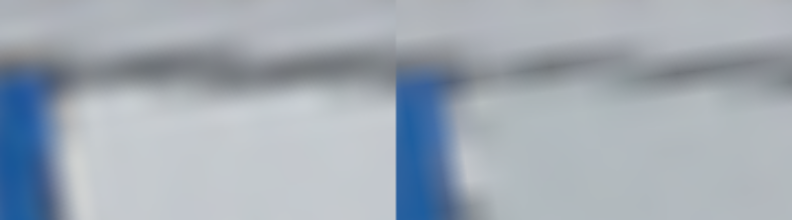

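Run:
```python
from rig import bot
bot.sign_off(); print(bot.current_t())
```

```text
the job is handed in; nothing more can be done
the job is handed in; nothing more can be done
```

I pushed the sled along the channel to the end stop and pushed the red lever over centre until it snapped shut. I then withdrew the hand and handed the job in at about 29 s of the 48 s allowed; no verdict is reported.

- **Seating:** Pushing the left half of the sled's trailing edge met a firm stop each time, at up to a 25 N limit. The right half did the same, at up to 15 N.
- **Lever:** From both cameras, its angle is about 1.21 rad, with the handle end at jig (53, -12, 116) mm, which matches the shut position.
- **Hand and bystanders:** The hand is well clear, and the wrist force is near zero. The weight, grip plate and yellow look-alike look unmoved in the last top picture. The arm hides the tape roll there, so I didn't check it, but nothing touched it.

**Not fully square:** The sled sits about 0.05 rad askew. Its left front corner is on the stop, but the right side lags 2–3 mm, and the right-side push did not correct it. I estimate the knob is 1.5–2 mm short of home, inside the 3 mm limit. The knob's raw image position alone read nearly 4 mm short. I put that down to a bias of about 2 mm that the same reading showed at the start, so the seating margin is only about 1 mm. I did not measure the pad's force on the sled; I inferred it from the lever angle.

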